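# Make up the whiteboard kit and the coffee kit

## Robot

A 6-joint arm with a two-finger parallel gripper is mounted at the origin on a cart in front of the work surface, level with it; the furniture and walls round the work are solid. World frame = base frame: x ahead of the robot, y to its left, z up, the work surface at z = 0. Lengths are in mm, angles in degrees, forces in N, time in s.
With the tool pointing down it reaches from about 300 to 850 mm from the base axis. Payload 4.2 kg.
Tool frame: the origin (TCP) lies at the very end of the fingers, on their centre line; the grasp point (between the pads) lies 19 mm behind it (env.grasp_offset is the distance from the TCP to the grasp point, in mm); z points along the fingers, y is the line along which they close (so a half turn about z gives the same grasp; the last joint's range is limited). The gripper opens to 91 mm and grips with 3 to 60 N. Pads are 32 mm wide; open, the fingers measure 118 mm over their backs; the gripper's body (76 mm by 178 mm) begins 60 mm behind the grasp point.
Start: joints at [-70.646, 18.312, 89.639, -0, 72.044, -1.146], TCP at [201.378, -538.603, 179.976] pointing down, gripper open.
Joint ranges: [-177.97, 177.97], [-48.28, 115.42], [12.27, 149.76], [-77.06, 257.06], [2.81, 150.46], [-146.56, 146.56]. Speed limits (degrees/s): [147.25, 147.25, 180, 180, 180, 180].

## Interface

Orientations are given as [roll, pitch, yaw] about the fixed x, y, z axes, in that order (R = Rz(yaw) Ry(pitch) Rx(roll)).
In Python, from workcell import env, eyes gives the robot as it stands.
- The arm moves only by the tool send_rows, never from a script. Its arguments are lists of equal length, an entry for each row: "grip": the opening, from -1 (shut) to 1 (fully open), so that 0 is half open; "xyz": the shift along the world's x, y, z in m, a list of three; "yaw": the turn about the world's z in degrees. A call has 1 to 8 rows; each row is the pose to reach, as a shift and turn from the pose commanded when the call began; what a row does not reach only later rows make up. A row lasts 1/12 s, in which the tool goes at most 41.7 mm and 7.16 degrees, less where a joint would pass 70% of its speed; a pose out of reach is approached as far as the arm can. A call with a gripper value outside its range is refused whole. The fingers move at their own pace and stop on an object; "grip_force" is the grip in N (left out, the last holds). Time passes only in rows, so rows that repeat a pose let the fingers close. It gives the time, the measured TCP pose, the force, the opening and the grip force at its end, in the units of the state.
- env.state(): the state, without advancing time (a new reading comes with each control period).
- eyes.grab_frame(name): name is "scene" or "top"; returns a dict with "frame" (420x560x3 uint8, red, green, blue), "fx", "fy", "cx", "cy" (pixels), "D" ([k1, k2, p1, p2, k3] as OpenCV has them; the pictures are not rectified), "pose" (4x4, takes a point from camera to world coordinates). Camera axes: x right, y down, z forward; pixel columns grow to the right and rows downward; lengths in mm; the calibration is good to about 2 mm. A picture is of the moment at which its call begins. There is no depth.
- env.job_done(): hands the job in; it is judged then, once.
The state is a dict: "time_s": time; "qpos": joint angles; "qvel": joint speeds; "effort": joint torques, N m; "ee_pos": TCP position; "ee_rot": TCP orientation; "force": force on the tool from outside, world axes, zero at the start; "torque": the same for the moment, N m; "gripper_width": finger opening in mm; "gripper_force": force on a finger pad.
Only numpy, scipy, OpenCV 4.12 (cv2) and the standard library are available. Lean on these libraries where they do the work, as an engineer would, in place of code of your own. Each camera call takes 0.05 s, during which the arm holds its last target. There are 200 camera calls.

## Task

Make up the two meeting-room kits in the pale wooden trays. Whiteboard kit, in the tray with two oblong recesses: the thick marker in the narrow recess and the board eraser, felt down, in the wide one; coffee kit, in the tray with the round recess: the small wooden spoon in the long recess and the small white cup standing upright in the round one. Each thing must lie down in its recess, and the navy mug and the slim pen stay where they are.

Things in the scene. Friction and masses are not known exactly. Their poses are not given: they have to be found in the camera images.
- board_tray: Fixed pale wood tray, 122 (x) by 166 (y) by 14 mm high, with two felt-lined recesses 4 mm deep (floor 10 mm above the worktop). Origin: centre of the underside; y runs along the long side. On the robot's left or right. Two oblong recesses, long along y: for the eraser 56 (x) by 110 mm centred at x = -25 mm, y = 0; for the marker 31 by 150 mm centred at x = +37 mm, y = 0.
- coffee_tray: Fixed pale wood tray, 122 (x) by 166 (y) by 14 mm high, with two felt-lined recesses 4 mm deep (floor 10 mm above the worktop). Origin: centre of the underside; y runs along the long side. On the robot's left or right. One round recess for the cup's foot, 58 mm across, centred at x = -24 mm, y = 0; one oblong for the spoon, 38 (x) by 146 mm (y), centred at x = +34 mm, y = 0.
- marker_mid (a point): Thick whiteboard marker, white barrel with a red cap, lying flat: 135 mm long along its y, 17 mm wide (x), 16 mm high. This point is the middle of its barrel, on its axis, 8 mm above what it lies on. About 20 g. Either way round will do in its recess.
- eraser: Whiteboard eraser, a white plastic block with a grey felt underside: 94 mm long along its y, 42 mm wide (x) up to 24 mm high, with a slightly narrower (34 mm) top up to 32 mm. Origin at the centre of its underside. About 60 g. It lies felt down; either way round.
- spoon: Small wooden coffee spoon lying flat, bowl open upward: 130 mm long along its x. The handle is a round rod 11 mm thick along the x axis from x = -65 mm to the bowl; the round bowl, 27 mm across and 12 mm high, is centred at x = +51 mm. Origin on the underside, midway along its length (under the handle). About 25 g. Either way round.
- cup_foot (a point): Small white espresso cup, upright, 56 mm high, 60 mm across the rim, 42 mm across the foot. This point is the centre of the foot, on the cup's axis and its underside; z runs up, and the ear points to -y (12 mm thick, out to y = -54 mm, 18 to 53 mm high). About 110 g. The ear may point any way in the recess.
- navy_mug: Taller dark navy mug, 71 mm wide, 103 mm over the ear, 87 mm high. Belongs to neither kit. Origin at the centre of its underside (of the length with the ear).
- pen: Slim ballpoint pen, 145 mm long along its y, 11 mm wide, 9 mm high, lying flat at the far right. Belongs to neither kit. Origin at the centre of its underside.

How it is judged (in metres and radians):
At the end, for the whole second after the job is handed in: Each thing rests on the floor of its own recess (underside 7 to 12.8 mm up), within 12 mm of the recess centre in x and y (marker and eraser 10 mm in x), long side along the tray's within 0.15 rad (spoon 0.2, eraser 0.25), cup upright and eraser flat within 0.1 rad (x of marker_mid in the frame of board_tray between 0.027 and 0.047 m and y of marker_mid in the frame of board_tray between -0.012 and 0.012 m and z of marker_mid in the frame of board_tray between 0.015 and 0.0208 m and angle between the y axis of marker_mid and the y axis of board_tray, either way round below 0.15 rad and x of eraser in the frame of board_tray between -0.035 and -0.015 m and y of eraser in the frame of board_tray between -0.012 and 0.012 m and z of eraser in the frame of board_tray between 0.007 and 0.0128 m and angle between the y axis of eraser and the y axis of board_tray, either way round below 0.25 rad and angle between each of eraser, cup_foot's own z axis and vertical below 0.1 rad and x of spoon in the frame of coffee_tray between 0.022 and 0.046 m and y of spoon in the frame of coffee_tray between -0.012 and 0.012 m and z of spoon in the frame of coffee_tray between 0.007 and 0.0128 m and angle between the x axis of spoon and the y axis of coffee_tray, either way round below 0.2 rad and x of cup_foot in the frame of coffee_tray between -0.036 and -0.012 m and y of cup_foot in the frame of coffee_tray between -0.012 and 0.012 m and z of cup_foot in the frame of coffee_tray between 0.007 and 0.0128 m and linear speed of each of eraser, spoon below 0.02 m/s); the robot touches nothing.
It fails at once if the navy mug is moved more than 20 mm or tipped (distance of navy_mug from where it was at the start of the episode above 0.02 m or angle between navy_mug's own z axis and vertical above 0.3 rad).
It fails at once if the pen is moved more than 20 mm (distance of pen from where it was at the start of the episode above 0.02 m).
It also fails if it takes over 136 s, if anything falls off the work surface, if the arm or the gripper's body presses on something with over 40 N, if the wrist force passes 120 N, or if a joint passes its speed limit or range.

## Working session

There is one attempt and no reset: what is moved stays moved. The work goes in short steps, Python scripts to look and compute and a tool call to move; the robot and the scene stay as the last step left them, time stands still between calls to the robot, and variables do not carry over. Pictures are saved under pics/ and viewed, at most 14 in all, crops included, and the job is handed in when it is done.

Besides the shell and the picture viewer there is one more tool, called as a command line: name --pt "numbers of a row" for each row, then --argument value for the rest. send_rows: Moves the arm, as the interface text tells. Its arguments: {"type":"object","properties":{"grip":{"type":"array"},"xyz":{"type":"array"},"yaw":{"type":"array"},"grip_force":{"type":"number"}},"required":["grip","xyz","yaw"]}

```bash
mkdir -p pics; ls; python3 - <<'E'
from workcell import env, eyes
import cv2,numpy as np
s=env.state();print({k:s[k] for k in('time_s','ee_pos','ee_rot','force','gripper_width')})
for n in('scene','top'):
    d=eyes.grab_frame(n);print(n,d['fx'],d['fy'],d['cx'],d['cy'],d['D'],np.round(d['pose'],3).tolist())
    cv2.imwrite(f'pics/{n}0.png',d['frame'][:,:,::-1])
E
```

```text
pics
{'time_s': 0.0, 'ee_pos': array([ 201.18667483, -538.05751767,  179.10373715]), 'ee_rot': array([-1.79897268e+02, -3.47725594e-03,  2.04971998e+01]), 'force': array([ 0.15310191,  0.46296581, -0.15716696]), 'gripper_width': 91.46708290563583}
scene 380.95996895143116 380.95996895143116 276.7993170257478 209.98566668275967 [-0.01012016  0.          0.          0.          0.        ] [[-0.687, -0.537, 0.489, -17.889], [-0.727, 0.516, -0.454, 603.957], [-0.008, -0.667, -0.745, 903.437], [0.0, 0.0, 0.0, 1.0]]
top 476.6025120905132 476.6025120905132 278.53509607130616 211.86651108924994 [-0.03724073  0.          0.          0.          0.        ] [[-0.263, -0.904, 0.336, -48.612], [-0.965, 0.246, -0.092, 254.983], [0.0, -0.349, -0.937, 1715.357], [0.0, 0.0, 0.0, 1.0]]
```

View pics/top0.png

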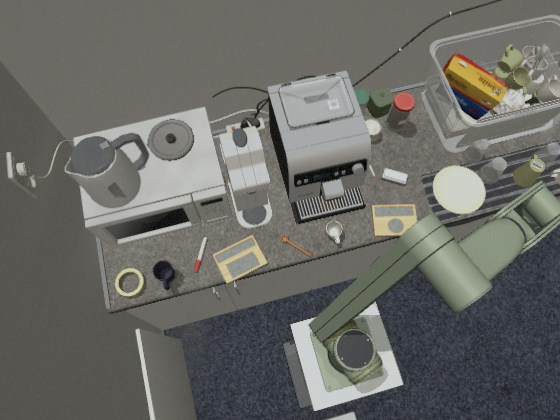

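View pics/scene0.png

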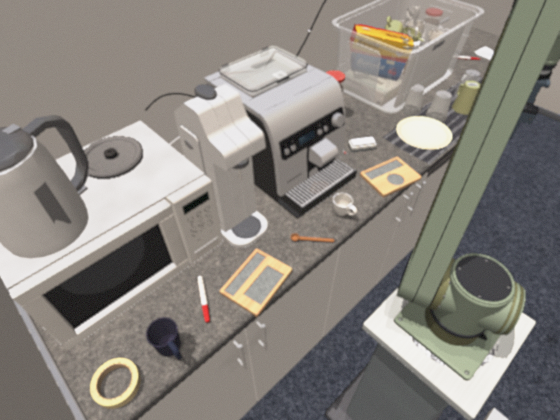

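The top view shows the board tray at (240,258) and the coffee tray at (394,220). The marker is at (201,254), spoon (297,245), cup (335,233), eraser (395,176) and mug (164,273). The scene view agrees. Next I enlarge crops.

```bash
python3 - <<'E'
import cv2
a=cv2.imread('pics/top0.png')
cv2.imwrite('pics/c1.png',cv2.resize(a[215:295,180:320],None,fx=5.6,fy=5.6,interpolation=cv2.INTER_CUBIC))
cv2.imwrite('pics/c2.png',cv2.resize(a[155:255,315:435],None,fx=6,fy=6,interpolation=cv2.INTER_CUBIC))
a=cv2.imread('pics/scene0.png')
cv2.imwrite('pics/c3.png',cv2.resize(a[125:330,185:435],None,fx=2.9,fy=2.9,interpolation=cv2.INTER_CUBIC))
E
```

```text
(no output)
```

View pics/c1.png

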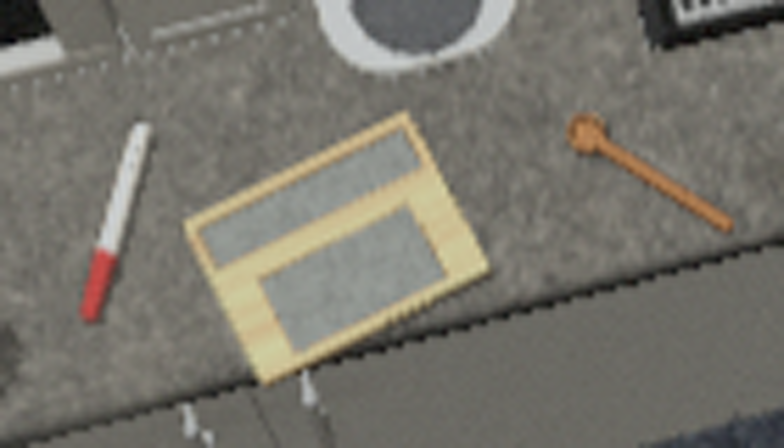

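View pics/c2.png

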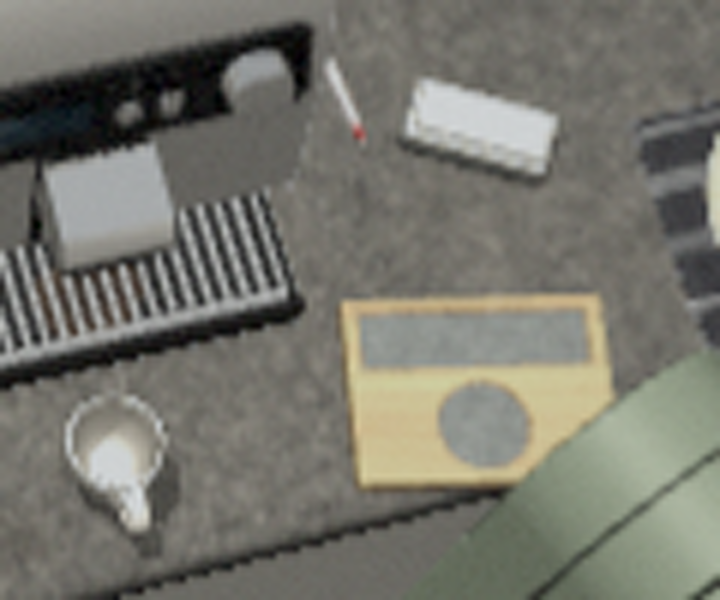

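View pics/c3.png

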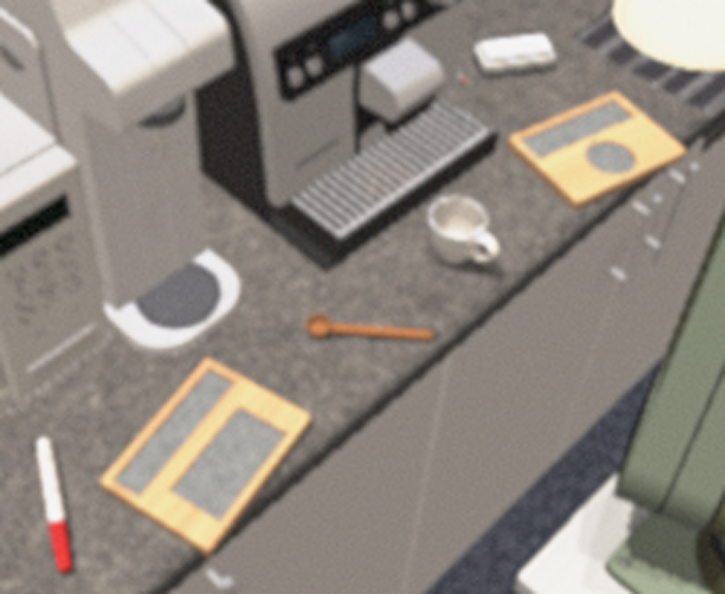

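The crops give board tray corners, recesses, marker ends, spoon, cup rim and eraser at good resolution. I turn these pixels into positions.

```bash
cat > h.py <<'E'
from workcell import env, eyes
import cv2,numpy as np
from scipy.optimize import least_squares
def ray(d,uv,z):
    K=np.array([[d['fx'],0,d['cx']],[0,d['fy'],d['cy']],[0,0,1]])
    p=cv2.undistortPoints(np.array(uv,float).reshape(-1,1,2),K,np.array(d['D'],float)).reshape(-1,2)
    P=np.array(d['pose'],float);r=np.c_[p,np.ones(len(p))]@P[:3,:3].T;o=P[:3,3]
    return (o+r*((np.array(z)-o[2])/r[:,2])[:,None])[:,:2]
def crop(uv,s,ox,oy): return (np.array(uv,float)+.5)/s-.5+[ox,oy]
def fit(model,pts):
    m=np.array(model,float)
    f=lambda q:(np.c_[np.cos(q[2])*m[:,0]-np.sin(q[2])*m[:,1]+q[0],np.sin(q[2])*m[:,0]+np.cos(q[2])*m[:,1]+q[1]]-pts).ravel()
    best=min((least_squares(f,[*pts.mean(0),a]) for a in(0,1.5,3,4.5)),key=lambda r:r.cost)
    return best.x[:2].round(1),np.degrees(best.x[2]).round(1)%360,np.abs(best.fun).max().round(1)
E
python3 - <<'E'
from h import *
T=eyes.grab_frame('top');S=eyes.grab_frame('scene')
c1=lambda u:crop(u,5.6,180,215);c2=lambda u:crop(u,6,315,155);c3=lambda u:crop(u,2.9,185,125)
# tray: +x corner side = narrow recess side(marker/spoon) => far side
M=[(61,-83),(61,83),(-61,83),(-61,-83)]
for n,d,uv in(('boardT',T,c1([(405,112),(184,226),(266,383),(490,267)])),('boardS',S,c3([(207,360),(102,482),(207,551),(311,414)]))):
    w=ray(d,uv,14);print(n,fit(M,w),w.round().tolist())
w=ray(T,c2([(342,300),(600,294),(360,487)]),14)
print('cofT',fit([(61,83),(61,-83),(-61,83)],w))
w=ray(S,c3([(510,141),(616,92),(685,151),(577,203)]),14)
print('cofS',fit([(61,83),(61,-83),(-61,-83),(-61,83)],w))
print('recess T',ray(T,c2([(484,424),(475,339)]),12),'S',ray(S,c3([(611,157)]),12))
for n,d,uv in(('markT',T,c1([(142,125),(90,320)])),('markS',S,c3([(43,438),(66,570)]))):
    w=ray(d,uv,8);v=w[0]-w[1];print(n,w.mean(0).round(1),np.linalg.norm(v).round(1),np.degrees(np.arctan2(v[1],v[0])).round(1))
for n,d,uv in(('spoonT',T,c1([(570,127),(732,227)])),('spoonS',S,c3([(307,326),(434,335)]))):
    w=ray(d,uv,6);v=w[0]-w[1];print(n,w.mean(0).round(1),np.linalg.norm(v).round(1),np.degrees(np.arctan2(v[1],v[0])).round(1))
print('cup rim T',ray(T,c2([(116,441)]),56),'ear',ray(T,c2([(135,525)]),50),'S',ray(S,c3([(459,219)]),56))
print('eraserT',ray(T,c2([(423,78),(557,117),(549,163),(413,122)]),32).round(1).tolist())
print('pen',ray(T,c2([(330,62),(362,138)]),5).round(),'mug',ray(T,[(164,270)],87),ray(T,[(164,287)],60))
print(env.state()['time_s'])
E
```

```text
boardT (array([422.9, 274.2]), np.float64(13.3), np.float64(1.7)) [[500.0, 208.0], [462.0, 368.0], [346.0, 340.0], [383.0, 181.0]]
boardS (array([421.8, 274.2]), np.float64(12.899999999999977), np.float64(1.5)) [[498.0, 208.0], [462.0, 367.0], [345.0, 343.0], [382.0, 178.0]]
cofT (array([ 417. , -329.8]), np.float64(346.5), np.float64(1.7))
cofS (array([ 414.1, -328.3]), np.float64(347.0), np.float64(2.3))
recess T [[ 394.60053361 -323.636671  ]
 [ 450.03155282 -337.80804289]] S [[ 392.34576023 -325.43967732]]
markT [479.  411.1] 136.0 -26.7
markS [479.5 409.3] 138.3 -27.5
spoonT [416.4  61.5] 127.4 41.9
spoonS [415.5  59.5] 129.4 41.1
cup rim T [[432.17416415 -86.97885412]] ear [[379.55969471 -83.16325643]] S [[427.63601693 -85.46753128]]
eraserT [[624.4, -360.6], [575.2, -435.5], [545.8, -418.9], [596.3, -343.7]]
pen [[ 662. -315.]
 [ 605. -317.]] mug [[431.54891662 538.82733831]] [[379.36451515 554.748826  ]]
0.2
```

```bash
python3 - <<'E'
from h import *
T=eyes.grab_frame('top');S=eyes.grab_frame('scene')
print('driptray',ray(T,[(298,221),(365,212)],25).round(),'S',ray(S,[(298,217),(355,171)],25).round())
print('podbase',ray(T,[(253,228)],15).round())
print('handle knob top(z~150)',ray(T,[(345,197)],120).round())
c3=lambda u:crop(u,2.9,185,125)
print('eraserS',ray(S,c3([(515,48)]),32), ray(S,c3([(478,46),(546,36),(555,57),(487,68)]),26).round(1).tolist())
E
```

```text
driptray [[ 503.   28.]
 [ 471. -226.]] S [[ 493.   42.]
 [ 504. -245.]]
podbase [[524. 198.]]
handle knob top(z~150) [[ 516. -148.]]
eraserS [[ 582.79363071 -384.06161606]] [[622.1, -360.3], [574.7, -439.1], [540.8, -412.6], [586.2, -334.1]]
```

send_rows --grip '[1, 1, 1, 1, 1, 1, 1, 1]' --grip_force 20 --pt "0.04 0.015 0" --pt "0.08 0.03 0" --pt "0.12 0.045 0" --pt "0.16 0.06 0" --pt "0.2 0.075 0" --pt "0.24 0.09 0" --pt "0.28 0.11 0" --pt "0.32 0.125 0" --yaw '[5, 10, 15, 20, 25, 30, 35, 36]'

```text
time_s: 0.97
ee_pos: [513.3, -416.0, 180.0]
ee_rot: [-180.0, -0.0, 56.7]
force: [-1.2, -0.3, 0.4]
gripper_width: 91.5
gripper_force: 0.0
```

send_rows --grip '[1, 1, 1, 1, 1, 1, 1, 1]' --pt "0.03 0.013 0" --pt "0.063 0.026 -0.03" --pt "0.063 0.026 -0.065" --pt "0.063 0.026 -0.1" --pt "0.063 0.026 -0.12" --pt "0.063 0.026 -0.12" --pt "0.063 0.026 -0.12" --pt "0.063 0.026 -0.12" --yaw '[0, 0, 0, 0, 0, 0, 0, 0]'

```text
time_s: 1.63
ee_pos: [575.8, -392.3, 61.9]
ee_rot: [179.8, 0.0, 56.5]
force: [0.1, 0.6, 0.8]
gripper_width: 91.2
gripper_force: 0.0
```

```bash
python3 - <<'E'
from h import *
S=eyes.grab_frame('scene')['frame'];T=eyes.grab_frame('top')['frame']
a=cv2.resize(S[90:210,310:450,::-1],(560,480),interpolation=cv2.INTER_CUBIC)
b=cv2.resize(T[120:200,340:400,::-1],(240,320));o=np.zeros((480,800,3),np.uint8);o[:,:560]=a;o[:320,560:]=b
cv2.imwrite('pics/e1.png',o);print(env.state()['ee_pos'],env.state()['ee_rot'])
E
```

```text
[ 575.98783833 -392.57403956   62.67739018] [1.79722977e+02 3.94466482e-03 5.64762261e+01]
```

View pics/e1.png

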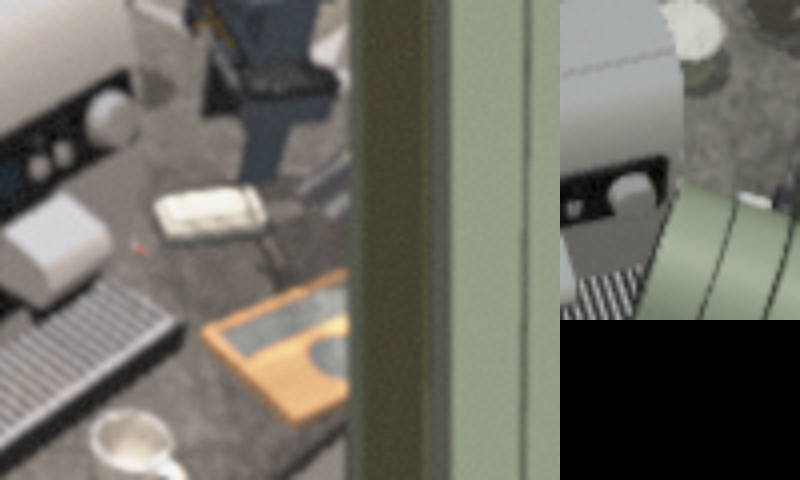

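Eraser still in place; the far finger tip is at about (260,180) in the crop, behind it. I correct by the measured pose and go down.

send_rows --grip '[1, 1, 1, 1, 1, 1, 1, 1]' --pt "0.004 0.002 -0.01" --pt "0.008 0.0045 -0.02" --pt "0.008 0.0045 -0.032" --pt "0.008 0.0045 -0.042" --pt "0.008 0.0045 -0.05" --pt "0.008 0.0045 -0.055" --pt "0.008 0.0045 -0.055" --pt "0.008 0.0045 -0.055" --yaw '[0, 0, 0, 0, 0, 0, 0, 0]'

```text
time_s: 2.4
ee_pos: [582.6, -386.9, 4.5]
ee_rot: [-180.0, 0.0, 56.5]
force: [-0.3, 0.3, 0.6]
gripper_width: 91.4
gripper_force: 0.0
```

send_rows --grip '[-0.2, -0.3, -0.4, -0.5, -0.6, -0.6, -0.6, -0.6]' --grip_force 20 --pt "0 0 0" --pt "0 0 0" --pt "0 0 0" --pt "0 0 0" --pt "0 0 0" --pt "0 0 0" --pt "0 0 0" --pt "0 0 0" --yaw '[0, 0, 0, 0, 0, 0, 0, 0]'

```text
time_s: 3.07
ee_pos: [582.8, -386.9, 5.0]
ee_rot: [180.0, -0.0, 56.5]
force: [0.5, -0.7, -0.3]
gripper_width: 40.4
gripper_force: 0.0
```

send_rows --grip '[-0.9, -0.9, -0.9, -0.9]' --pt "0 0 0" --pt "0 0 0" --pt "0 0 0" --pt "0 0 0" --yaw '[0, 0, 0, 0]'

```text
time_s: 3.4
ee_pos: [582.7, -386.9, 5.0]
ee_rot: [180.0, 0.0, 56.5]
force: [0.6, -0.5, -0.3]
gripper_width: 13.8
gripper_force: 0.0
```

The fingers closed past 42 mm with no force, so the eraser is not between them. I look again.

```bash
python3 - <<'E'
from h import *
S=eyes.grab_frame('scene')['frame'];T=eyes.grab_frame('top')['frame']
a=cv2.resize(S[60:180,330:450,::-1],(500,500),interpolation=cv2.INTER_CUBIC)
b=cv2.resize(T[120:220,340:400,::-1],(300,500));o=np.hstack([a,b])
cv2.imwrite('pics/e2.png',o);s=env.state();print(s['qpos'],s['gripper_width'])
E
```

```text
[-3.45254229e+01  3.70043914e+01  8.43105775e+01 -3.41657136e-04
  5.86797873e+01 -1.02448041e+00] 6.610618516078341
```

View pics/e2.png

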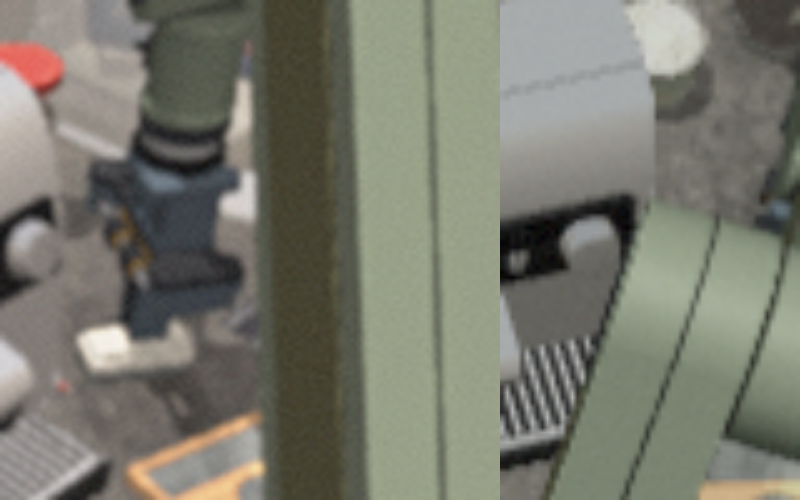

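```bash
cat >> h.py <<'E'
def proj(d,p):
    P=np.linalg.inv(np.array(d['pose'],float));K=np.array([[d['fx'],0,d['cx']],[0,d['fy'],d['cy']],[0,0,1]])
    return cv2.projectPoints(np.array(p,float).reshape(-1,1,3),cv2.Rodrigues(P[:3,:3])[0],P[:3,3],K,np.array(d['D'],float))[0].reshape(-1,2).round(1)
E
python3 - <<'E'
from h import *
S=eyes.grab_frame('scene')
p=proj(S,[(583,-387,5),(583,-387,65),(583,-387,125),(584,-388,0),(584,-388,32)])
print((p-[330,60])*4.167)
p=proj(S,[(576,-392,62)]); print((p-[310,90])*4)
# box of eraser at estimated pose
a=np.radians(56.4);R=np.array([[np.cos(a),-np.sin(a)],[np.sin(a),np.cos(a)]])
for z,w in((0,21),(24,21),(32,17)):
    q=[(*(R@[x,y]+[584,-388]),z) for x,y in((47,w),(47,-w),(-47,-w),(-47,w))]
    print(z,((proj(S,q)-[330,60])*4.167).round().tolist())
s=env.state();print(s['ee_pos'],s['gripper_width'],s['gripper_force'],s['force'])
E
```

```text
[[131.6772 361.2789]
 [142.5114 306.2745]
 [154.179  247.5198]
 [130.4271 364.6125]
 [136.2609 335.8602]]
[[226.  177.6]]
0 [[87.0, 385.0], [73.0, 356.0], [173.0, 344.0], [189.0, 373.0]]
24 [[90.0, 364.0], [76.0, 335.0], [178.0, 323.0], [194.0, 352.0]]
32 [[90.0, 354.0], [79.0, 330.0], [181.0, 318.0], [194.0, 342.0]]
[ 582.69843397 -386.92403107    4.91910093] 5.262926243807777 0.0 [-0.12997119 -0.14307997  0.62292886]
```

```bash
python3 - <<'E'
from h import *
S=eyes.grab_frame('scene');f=S['frame'][80:155,340:410,::-1].copy()
a=cv2.resize(f,None,fx=8,fy=8,interpolation=cv2.INTER_CUBIC)
cv2.imwrite('pics/e3.png',a)
# expected positions in the crop
c,s_=np.cos(np.radians(146.5)),np.sin(np.radians(146.5))
print(((proj(S,[(583,-387,5),(583,-387,32),(583,-387,65),(583+13*c,-387+13*s_,32),(583+13*c,-387+13*s_,5),(583,-387,84)])-[340,80])*8).round())
E
```

```text
[[173. 534.]
 [182. 487.]
 [194. 428.]
 [191. 504.]
 [182. 551.]
 [200. 393.]]
```

View pics/e3.png

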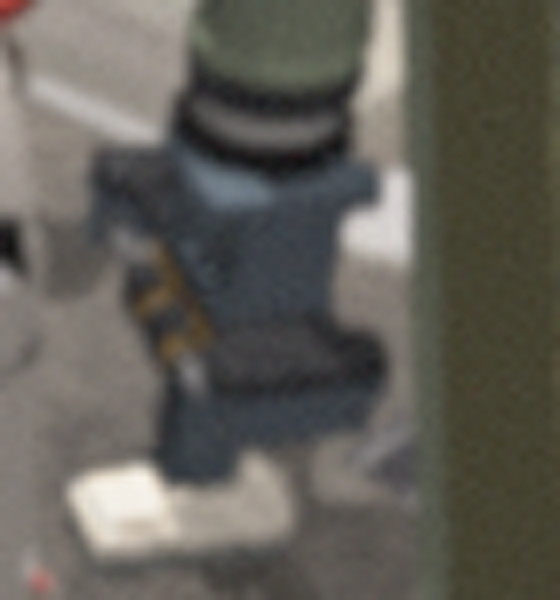

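```bash
python3 - <<'E'
from h import *
S=eyes.grab_frame('scene');T=eyes.grab_frame('top')
c,s_=np.cos(np.radians(146.5)),np.sin(np.radians(146.5))
print('e1 near/far tips',((proj(S,[(576+t*c,-392+t*s_,62) for t in(45,59,-45,-59)])-[310,90])*4).round().tolist())
print('e1 alt axes',((proj(S,[(576+t*s_,-392-t*c,62) for t in(45,59,-45,-59)])-[310,90])*4).round().tolist())
print('e3 axis z=150,200,250',((proj(S,[(583,-387,z) for z in(84,150,200,250,300)])-[340,80])*8).round().tolist())
print('base',proj(S,[(0,0,0),(0,0,100)]),proj(T,[(0,0,0),(0,0,100),(0,0,300)]))
print(env.state()['qpos'].round(2),env.state()['time_s'])
print([k for k in dir(env) if k[0]!='_'],env.grasp_offset)
E
```

```text
e1 near/far tips [[242.0, 208.0], [248.0, 218.0], [210.0, 148.0], [205.0, 139.0]]
e1 alt axes [[178.0, 183.0], [163.0, 185.0], [274.0, 172.0], [288.0, 170.0]]
e3 axis z=150,200,250 [[200.0, 393.0], [226.0, 266.0], [246.0, 163.0], [267.0, 54.0], [290.0, -61.0]]
base [[449.3 321.8]
 [463.5 302.5]] [[345.6 353.4]
 [349.7 351.3]
 [359.4 346.2]]
[-34.52  37.01  84.31  -0.    58.68  -1.02] 3.7
['Unreachable', 'grasp_offset', 'job_done', 'state'] 18.8
```

The fingertips appear about 35 mm higher than the state says: nothing was touched and they closed freely over the eraser. I open and go down gently, feeling for contact.

send_rows --grip '[1, 1, 1, 1, 1, 1, 1, 1]' --pt "0 0 0" --pt "0 0 0" --pt "0 0 0" --pt "0 0 0" --pt "0 0 0" --pt "0 0 0" --pt "0 0 -0.002" --pt "0 0 -0.004" --yaw '[0, 0, 0, 0, 0, 0, 0, 0]'

```text
time_s: 4.37
ee_pos: [582.8, -387.0, 1.0]
ee_rot: [180.0, 0.0, 56.5]
force: [0.4, -0.3, -0.9]
gripper_width: 54.7
gripper_force: 0.0
```

send_rows --grip '[1, 1, 1, 1, 1]' --pt "0 0 -0.001" --pt "0 0 -0.002" --pt "0 0 -0.003" --pt "0 0 -0.004" --pt "0 0 -0.005" --yaw '[0, 0, 0, 0, 0]'

```text
time_s: 4.78
ee_pos: [582.7, -386.9, -4.1]
ee_rot: [180.0, 0.0, 56.5]
force: [0.1, 0.3, 1.0]
gripper_width: 88.4
gripper_force: 0.0
```

send_rows --grip '[1, 1, 1, 1, 1, 1, 1, 1]' --pt "0 0 -0.002" --pt "0 0 -0.004" --pt "0 0 -0.006" --pt "0 0 -0.008" --pt "0 0 -0.01" --pt "0 0 -0.012" --pt "0 0 -0.014" --pt "0 0 -0.016" --yaw '[0, 0, 0, 0, 0, 0, 0, 0]'

```text
time_s: 5.45
ee_pos: [582.7, -386.9, -20.2]
ee_rot: [180.0, 0.0, 56.5]
force: [0.2, -0.2, -0.2]
gripper_width: 90.9
gripper_force: 0.0
```

send_rows --grip '[1, 1, 1, 1, 1, 1]' --pt "0 0 -0.001" --pt "0 0 -0.002" --pt "0 0 -0.003" --pt "0 0 -0.004" --pt "0 0 -0.005" --pt "0 0 -0.006" --yaw '[0, 0, 0, 0, 0, 0]'

```text
time_s: 5.95
ee_pos: [582.8, -386.9, -26.0]
ee_rot: [180.0, 0.0, 56.5]
force: [0.4, 0.1, 0.6]
gripper_width: 91.2
gripper_force: 0.0
```

send_rows --grip '[1, 1, 1, 1, 1]' --pt "0 0 -0.001" --pt "0 0 -0.002" --pt "0 0 -0.003" --pt "0 0 -0.004" --pt "0 0 -0.005" --yaw '[0, 0, 0, 0, 0]'

```text
time_s: 6.37
ee_pos: [582.7, -386.9, -31.1]
ee_rot: [180.0, -0.0, 56.5]
force: [-0.5, -0.3, 0.1]
gripper_width: 91.3
gripper_force: 0.0
```

```bash
python3 - <<'E'
from h import *
S=eyes.grab_frame('scene');f=S['frame'][80:155,340:410,::-1].copy()
cv2.imwrite('pics/e4.png',cv2.resize(f,None,fx=8,fy=8,interpolation=cv2.INTER_CUBIC))
s=env.state();print(s['ee_pos'],s['force'])
E
```

```text
[ 582.59046263 -386.84062945  -31.36763254] [ 0.32528711 -0.29945501  0.60508018]
```

View pics/e4.png

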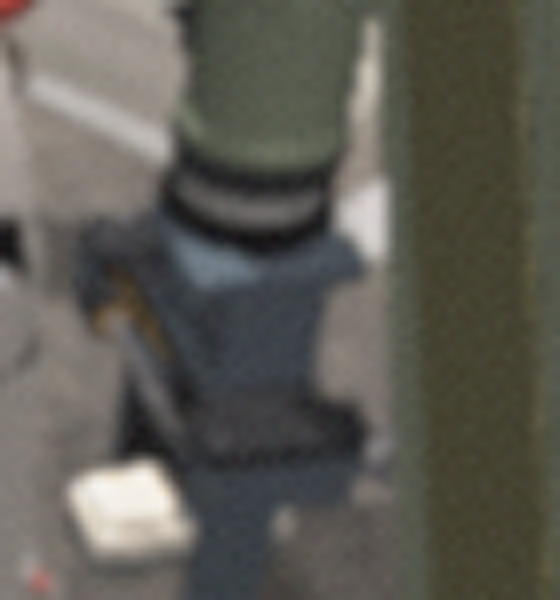

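The near finger is now in front of the eraser at x≈235, about 5–8 mm to the right of the eraser's middle. The tip is below the crop edge. I continue down by feel.

send_rows --grip '[1, 1, 1, 1]' --pt "0 0 -0.001" --pt "0 0 -0.002" --pt "0 0 -0.003" --pt "0 0 -0.004" --yaw '[0, 0, 0, 0]'

```text
time_s: 6.75
ee_pos: [582.8, -386.9, -33.7]
ee_rot: [180.0, 0.0, 56.5]
force: [-2.3, 2.1, 11.8]
gripper_width: 91.0
gripper_force: 6.1
```

```bash
python3 - <<'E'
from h import *
S=eyes.grab_frame('scene');f=S['frame']
# bluish finger mask column scan in region below the palm
hsv=cv2.cvtColor(f,cv2.COLOR_RGB2HSV)
for r in range(136,166): print(r,''.join('#' if int(f[r,c,2])-int(f[r,c,0])>8 else '.' for c in range(350,392)))
c,s_=np.cos(np.radians(146.5)),np.sin(np.radians(146.5))
for z in(0,4,8): print(z,proj(S,[(583+t*c,-387+t*s_,z) for t in(45,59)]).tolist())
E
```

```text
136 ..........................................
137 ................................#.........
138 ..................................#.......
139 ..............#...#..##########...........
140 ...............#.####.#########...........
141 ...............###.############...........
142 ..............#..###############..........
143 ................########....#.............
144 ...............#######.#..................
145 ................##.####...................
146 ................#.#####...................
147 ................####.##...................
148 ...............########...................
149 ...............########...................
150 ..............#######.#...................
151 ..............########....................
152 ..............#######.....................
153 ...............######.....................
154 ..............#######.....................
155 ..............####.##.....................
156 ..............#...........................
157 ..........................................
158 ..........................................
159 ..........................................
160 ..........................................
161 ..........................................
162 ..........................................
163 ..........................................
164 ..........................................
165 ..........................................
0 [[365.3, 155.5], [366.5, 157.9]]
4 [[365.5, 154.6], [366.7, 157.1]]
8 [[365.6, 153.8], [366.9, 156.2]]
```

Contact with the worktop at a reading of -33.5, so true tip height = reading + 33.5. In x and y the fingertip pixels (367,156) agree with the state. Now grasp the eraser 5 mm up.

send_rows --grip '[1, 1, -0.2, -0.4, -0.6, -0.8, -0.8, -0.8]' --grip_force 20 --pt "0 0 0.004" --pt "0 0 0.007" --pt "0 0 0.007" --pt "0 0 0.007" --pt "0 0 0.007" --pt "0 0 0.007" --pt "0 0 0.007" --pt "0 0 0.007" --yaw '[0, 0, 0, 0, 0, 0, 0, 0]'

```text
time_s: 7.47
ee_pos: [582.6, -386.8, -28.3]
ee_rot: [-180.0, -0.0, 56.5]
force: [0.2, 0.2, -0.8]
gripper_width: 54.2
gripper_force: 0.0
```

send_rows --grip '[-0.8, -0.8, -0.8, -0.8]' --pt "0 0 0" --pt "0 0 0" --pt "0 0 0" --pt "0 0 0" --yaw '[0, 0, 0, 0]'

```text
time_s: 7.8
ee_pos: [582.7, -386.9, -28.1]
ee_rot: [180.0, 0.0, 56.5]
force: [1.1, -0.6, -0.6]
gripper_width: 42.1
gripper_force: 20.0
```

send_rows --grip '[-0.8, -0.8, -0.8, -0.8, -0.8, -0.8, -0.8, -0.8]' --pt "0 0 0.03" --pt "0 0 0.07" --pt "0 0 0.11" --pt "0 0 0.15" --pt "-0.03 0.02 0.15" --pt "-0.06 0.04 0.15" --pt "-0.09 0.06 0.15" --pt "-0.12 0.09 0.15" --yaw '[0, 0, 0, 0, 0, 0, 0, 0]'

```text
time_s: 8.47
ee_pos: [461.9, -297.6, 122.0]
ee_rot: [179.9, 0.0, 56.4]
force: [0.7, 1.0, 0.4]
gripper_width: 41.9
gripper_force: 20.0
```

send_rows --grip '[-0.8, -0.8, -0.8, -0.8, -0.8, -0.8, -0.8, -0.8]' --pt "-0.03 0.02 0" --pt "-0.06 0.05 0" --pt "-0.09 0.08 0" --pt "-0.1 0.12 0" --pt "-0.1 0.16 0" --pt "-0.1 0.2 0" --pt "-0.1 0.24 0" --pt "-0.1 0.28 0" --yaw '[5, 10, 15, 20, 25, 30, 35, 40]'

```text
time_s: 9.13
ee_pos: [362.6, -15.9, 122.3]
ee_rot: [179.9, 0.0, 96.7]
force: [0.2, -0.2, -0.9]
gripper_width: 42.1
gripper_force: 20.0
```

send_rows --grip '[-0.8, -0.8, -0.8, -0.8, -0.8, -0.8, -0.8, -0.8]' --pt "0.005 0.04 0" --pt "0.01 0.08 0" --pt "0.015 0.12 0" --pt "0.02 0.16 0" --pt "0.025 0.2 0" --pt "0.03 0.24 0" --pt "0.035 0.27 0" --pt "0.036 0.284 0" --yaw '[2, 4, 6.4, 6.4, 6.4, 6.4, 6.4, 6.4]'

```text
time_s: 9.8
ee_pos: [400.0, 270.4, 122.1]
ee_rot: [179.9, -0.1, 103.1]
force: [0.3, -0.4, -0.5]
gripper_width: 41.6
gripper_force: 20.0
```

send_rows --grip '[-0.8, -0.8, -0.8, -0.8]' --pt "0 0 -0.03" --pt "0 0 -0.06" --pt "0 0 -0.09" --pt "0 0 -0.09" --yaw '[0, 0, 0, 0]'

```text
time_s: 10.13
ee_pos: [395.0, 263.4, 27.5]
ee_rot: [-179.4, 0.2, 102.9]
force: [-0.7, -0.7, -0.5]
gripper_width: 42.3
gripper_force: 20.0
```

```bash
python3 - <<'E'
from h import *
S=eyes.grab_frame('scene')
cv2.imwrite('pics/e5.png',cv2.resize(S['frame'][200:320,190:330,::-1],None,fx=5,fy=5,interpolation=cv2.INTER_CUBIC))
s=env.state();p=s['ee_pos'];print(p,s['ee_rot'])
z0=p[2]+33.5-5; a=np.radians(s['ee_rot'][2]);R=np.array([[np.cos(a),-np.sin(a)],[np.sin(a),np.cos(a)]])
for z,w in((0,21),(24,21)):
    q=[(*(R@[x,y]+p[:2]),z0+z) for x,y in((47,w),(47,-w),(-47,-w),(-47,w))]
    print(z,((proj(S,q)-[190,200])*5).round().tolist())
E
```

```text
[396.83006867 264.514797    29.98591798] [-1.79609640e+02  1.51861662e-01  1.02883053e+02]
0 [[354.0, 457.0], [287.0, 416.0], [392.0, 288.0], [458.0, 324.0]]
24 [[352.0, 432.0], [283.0, 391.0], [391.0, 262.0], [458.0, 299.0]]
```

View pics/e5.png

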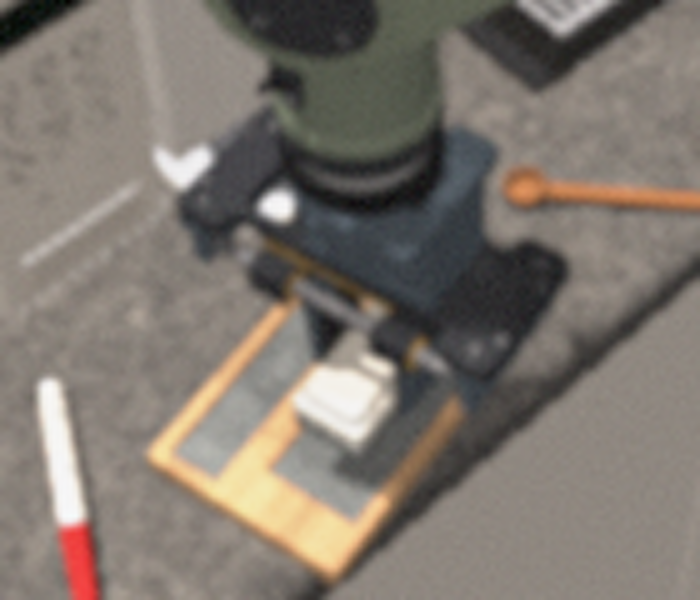

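The eraser is held level over the wide recess, with its near end at (350,450), within 3 mm of the expected place. I lower it.

send_rows --grip '[-0.8, -0.8, -0.8, -0.8, -0.8, -0.8, -0.8, -0.8]' --pt "0 0 0" --pt "0 0 -0.01" --pt "0 0 -0.02" --pt "0 0 -0.03" --pt "0 0 -0.035" --pt "0 0 -0.038" --pt "0 0 -0.04" --pt "0 0 -0.04" --yaw '[0, 0, 0, 0, 0, 0, 0, 0]'

```text
time_s: 10.85
ee_pos: [399.8, 266.8, -7.4]
ee_rot: [179.9, -0.0, 102.9]
force: [0.1, 0.1, -1.6]
gripper_width: 42.1
gripper_force: 20.0
```

send_rows --grip '[-0.8, -0.8, -0.8, -0.8, -0.8, -0.8, -0.8, -0.8]' --pt "-0.0015 0.0015 -0.002" --pt "-0.0015 0.0015 -0.004" --pt "-0.0015 0.0015 -0.006" --pt "-0.0015 0.0015 -0.007" --pt "-0.0015 0.0015 -0.008" --pt "-0.0015 0.0015 -0.009" --pt "-0.0015 0.0015 -0.01" --pt "-0.0015 0.0015 -0.01" --yaw '[0, 0, 0, 0, 0, 0, 0, 0]'

```text
time_s: 11.52
ee_pos: [397.8, 268.1, -18.1]
ee_rot: [180.0, -0.0, 102.9]
force: [0.7, -0.2, -1.2]
gripper_width: 41.7
gripper_force: 20.0
```

send_rows --grip '[-0.8, -0.8, 0, 0.3, 0.3, 0.3, 0.3, 0.3]' --pt "0 0 -0.001" --pt "0 0 -0.001" --pt "0 0 -0.001" --pt "0 0 -0.001" --pt "0 0 0" --pt "0 0 0" --pt "0 0 0.02" --pt "0 0 0.04" --yaw '[0, 0, 0, 0, 0, 0, 0, 0]'

```text
time_s: 12.18
ee_pos: [396.7, 267.4, 21.4]
ee_rot: [-179.8, 0.1, 102.9]
force: [0.2, 0.3, 0.8]
gripper_width: 59.2
gripper_force: 0.0
```

send_rows --grip '[0.3, 0.3, 0.3, 0.3, 0.3, 0.3, 0.3, 0.3]' --pt "0 0 0.03" --pt "0 0 0.06" --pt "0.02 0.035 0.06" --pt "0.04 0.07 0.06" --pt "0.06 0.105 0.06" --pt "0.08 0.141 0.06" --pt "0.08 0.141 0.05" --pt "0.08 0.141 0.03" --yaw '[0, 7, 14, 21, 28, 35, 42, 50]'

```text
time_s: 12.85
ee_pos: [480.4, 412.6, 53.2]
ee_rot: [179.7, 0.1, 152.5]
force: [-0.6, -0.2, -0.0]
gripper_width: 59.4
gripper_force: 0.0
```

```bash
python3 - <<'E'
from h import *
T=eyes.grab_frame('top');S=eyes.grab_frame('scene')
print('oven bottom front edge',ray(T,[(108,244),(190,228),(225,220)],5).round().tolist(),'S',ray(S,[(50,345),(205,247)],5).round().tolist())
print('oven top front edge z~250',ray(T,[(85,222),(225,188)],230).round().tolist(),'mug',ray(T,[(164,270)],87).round(),env.state()['ee_pos'])
E
```

```text
oven bottom front edge [[609.0, 739.0], [590.0, 428.0], [587.0, 293.0]] S [[633.0, 755.0], [612.0, 308.0]]
oven top front edge z~250 [[618.0, 739.0], [615.0, 262.0]] mug [[432. 539.]] [475.69802897 407.74751144  48.44776625]
```

send_rows --grip '[0.3, 0.3, 0.3, 0.3, 0.3, 0.3, 0.3, 0.3]' --pt "0 0 0" --pt "0 0 -0.02" --pt "0 0 -0.04" --pt "0 0 -0.055" --pt "0 0 -0.065" --pt "0 0 -0.07" --pt "0 0 -0.07" --pt "0 0 -0.07" --yaw '[0, 0, 0, 0, 0, 0, 0, 0]'

```text
time_s: 13.62
ee_pos: [478.3, 409.4, -17.1]
ee_rot: [179.9, 0.0, 152.0]
force: [0.6, -0.1, -0.3]
gripper_width: 59.3
gripper_force: 0.0
```

Go down 13 mm more in small steps and grip.

send_rows --grip '[0.3, 0.3, 0.3, 0.3, 0.3, 0.3, 0.3]' --pt "0.001 0.001 -0.003" --pt "0.001 0.001 -0.006" --pt "0.001 0.001 -0.009" --pt "0.001 0.001 -0.011" --pt "0.001 0.001 -0.012" --pt "0.001 0.001 -0.013" --pt "0.001 0.001 -0.013" --yaw '[0.5, 0.5, 0.5, 0.5, 0.5, 0.5, 0.5]'

```text
time_s: 14.2
ee_pos: [478.7, 410.0, -31.3]
ee_rot: [-180.0, -0.0, 152.6]
force: [-0.8, -1.0, 0.6]
gripper_width: 59.1
gripper_force: 0.0
```

send_rows --grip '[-0.2, -0.5, -0.8, -0.9, -0.9, -0.9, -0.9, -0.9]' --grip_force 15 --pt "0 0 0" --pt "0 0 0" --pt "0 0 0" --pt "0 0 0" --pt "0 0 0" --pt "0 0 0" --pt "0 0 0" --pt "0 0 0" --yaw '[0, 0, 0, 0, 0, 0, 0, 0]'

```text
time_s: 14.87
ee_pos: [478.8, 410.1, -31.0]
ee_rot: [180.0, 0.0, 152.6]
force: [-0.8, -0.2, -0.3]
gripper_width: 15.2
gripper_force: 15.0
```

send_rows --grip '[-0.9, -0.9, -0.9, -0.9, -0.9, -0.9, -0.9, -0.9]' --pt "0 0 0.03" --pt "0 0 0.06" --pt "-0.003 -0.02 0.07" --pt "-0.006 -0.04 0.07" --pt "-0.01 -0.06 0.07" --pt "-0.013 -0.08 0.07" --pt "-0.016 -0.1 0.07" --pt "-0.0205 -0.1275 0.07" --yaw '[-6, -12, -18, -25, -32, -39, -46, -49.6]'

```text
time_s: 15.53
ee_pos: [458.6, 282.6, 39.2]
ee_rot: [179.9, -0.0, 102.7]
force: [0.4, 0.8, -0.7]
gripper_width: 14.9
gripper_force: 15.0
```

send_rows --grip '[-0.9, -0.9, -0.9, -0.9, -0.9]' --pt "0 0 0" --pt "0 0 0" --pt "0 0 -0.01" --pt "0 0 -0.02" --pt "0 0 -0.02" --yaw '[0, 0, 0, 0, 0]'

```text
time_s: 15.95
ee_pos: [456.9, 282.4, 16.5]
ee_rot: [-179.8, 0.1, 103.0]
force: [-0.6, -0.2, -0.6]
gripper_width: 15.0
gripper_force: 15.0
```

```bash
python3 - <<'E'
from h import *
S=eyes.grab_frame('scene')
cv2.imwrite('pics/e6.png',cv2.resize(S['frame'][190:320,190:330,::-1],None,fx=4.6,fy=4.6,interpolation=cv2.INTER_CUBIC))
s=env.state();p=s['ee_pos'];print(p,s['ee_rot'])
z0=p[2]+33.5-2.5+8; a=np.radians(s['ee_rot'][2]);u=np.array([np.cos(a),np.sin(a)])
print(((proj(S,[(*(p[:2]+t*u),z0) for t in(67.5,-67.5)])-[190,190])*4.6).round().tolist())
E
```

```text
[457.1548578  282.57532617  17.17896684] [-1.79812281e+02  5.66729404e-02  1.03025065e+02]
[[178.0, 427.0], [318.0, 263.0]]
```

View pics/e6.png

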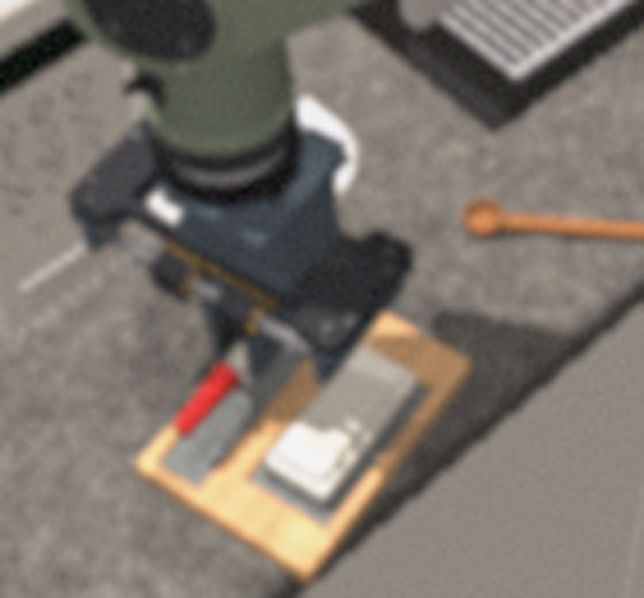

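The marker's cap end is at (183,428) against (178,427) expected, and the eraser lies in its recess. I lower the marker.

send_rows --grip '[-0.9, -0.9, -0.9, -0.9, -0.9, -0.9, -0.9, -0.9]' --pt "0 0 -0.01" --pt "0 0 -0.02" --pt "0 0 -0.026" --pt "0 0 -0.03" --pt "0 0 -0.032" --pt "0 0 -0.034" --pt "0 0 -0.034" --pt "0 0 -0.034" --yaw '[0, 0, 0, 0, 0, 0, 0, 0]'

```text
time_s: 16.67
ee_pos: [458.4, 282.6, -14.9]
ee_rot: [180.0, -0.0, 103.0]
force: [0.3, -0.1, -1.0]
gripper_width: 15.6
gripper_force: 15.0
```

send_rows --grip '[-0.9, -0.9, -0.9, -0.9, -0.9, -0.9]' --pt "0 0 -0.001" --pt "0 0 -0.002" --pt "0 0 -0.003" --pt "0 0 -0.004" --pt "0 0 -0.004" --pt "0 0 -0.004" --yaw '[0, 0, 0, 0, 0, 0]'

```text
time_s: 17.17
ee_pos: [458.2, 282.5, -19.1]
ee_rot: [-180.0, 0.0, 103.0]
force: [0.6, 0.2, -0.5]
gripper_width: 15.6
gripper_force: 15.0
```

send_rows --grip '[-0.6, -0.5, -0.4, -0.4, -0.4, -0.4, -0.4, -0.4]' --pt "0 0 0" --pt "0 0 0" --pt "0 0 0" --pt "0 0 0" --pt "0 0 0" --pt "0 0 0.01" --pt "0 0 0.04" --pt "0 0 0.07" --yaw '[0, 0, 0, 0, 0, 0, 0, 0]'

```text
time_s: 17.83
ee_pos: [457.3, 282.0, 51.3]
ee_rot: [-179.8, 0.1, 103.0]
force: [1.0, 0.5, 0.1]
gripper_width: 27.6
gripper_force: 0.0
```

send_rows --grip '[-0.2, 0, 0, 0, 0, 0, 0, 0]' --pt "-0.03 -0.01 0.01" --pt "-0.06 -0.03 0.01" --pt "-0.06 -0.06 0.01" --pt "-0.06 -0.09 0.01" --pt "-0.06 -0.125 0.01" --pt "-0.06 -0.16 0.01" --pt "-0.05 -0.19 0.01" --pt "-0.036 -0.216 0.01" --yaw '[-7, -14, -21, -28, -35, -42, -49, -56]'

```text
time_s: 18.5
ee_pos: [421.1, 64.7, 61.8]
ee_rot: [180.0, 0.0, 46.6]
force: [0.4, 0.5, 0.8]
gripper_width: 45.8
gripper_force: 0.0
```

send_rows --grip '[0, 0, 0, 0, 0, 0, 0, 0]' --pt "0 0 0" --pt "0 0 -0.02" --pt "0 0 -0.04" --pt "0 0 -0.055" --pt "0 0 -0.065" --pt "0 0 -0.07" --pt "0 0 -0.07" --pt "0 0 -0.07" --yaw '[-5.5, -5.5, -5.5, -5.5, -5.5, -5.5, -5.5, -5.5]'

```text
time_s: 19.17
ee_pos: [422.7, 66.7, -8.5]
ee_rot: [180.0, -0.0, 41.5]
force: [0.4, 0.7, 0.7]
gripper_width: 45.6
gripper_force: 0.0
```

send_rows --grip '[0, 0, 0, 0, 0, 0, 0, 0]' --pt "0 0 -0.005" --pt "0 0 -0.01" --pt "0 0 -0.014" --pt "0 0 -0.017" --pt "0 0 -0.019" --pt "0 0 -0.021" --pt "0 0 -0.0225" --pt "0 0 -0.0225" --yaw '[0, 0, 0, 0, 0, 0, 0, 0]'

```text
time_s: 19.83
ee_pos: [422.1, 66.5, -31.8]
ee_rot: [-180.0, 0.0, 41.5]
force: [-0.4, 0.3, -0.2]
gripper_width: 45.5
gripper_force: 0.0
```

send_rows --grip '[-0.4, -0.8, -1, -1, -1, -1, -1, -1]' --grip_force 15 --pt "0 0 0" --pt "0 0 0" --pt "0 0 0" --pt "0 0 0" --pt "0 0 0" --pt "0 0 0" --pt "0 0 0" --pt "0 0 0" --yaw '[0, 0, 0, 0, 0, 0, 0, 0]'

```text
time_s: 20.5
ee_pos: [422.3, 66.6, -31.5]
ee_rot: [180.0, -0.0, 41.5]
force: [-0.6, -0.5, 0.9]
gripper_width: 10.4
gripper_force: 15.0
```

send_rows --grip '[-1, -1, -1, -1, -1, -1, -1, -1]' --pt "0 0 0.035" --pt "-0.01 0 0.075" --pt "-0.03 -0.01 0.11" --pt "-0.05 -0.03 0.13" --pt "-0.05 -0.07 0.13" --pt "-0.05 -0.11 0.13" --pt "-0.05 -0.15 0.13" --pt "-0.05 -0.19 0.13" --yaw '[0, 0, 5, 10, 15, 20, 25, 30]'

```text
time_s: 21.17
ee_pos: [372.1, -115.1, 98.9]
ee_rot: [179.9, -0.0, 71.2]
force: [0.9, 0.8, -0.2]
gripper_width: 10.5
gripper_force: 15.0
```

send_rows --grip '[-1, -1, -1, -1, -1, -1, -1, -1]' --pt "0 -0.04 0" --pt "0 -0.08 0" --pt "0 -0.12 0" --pt "0.02 -0.155 0" --pt "0.04 -0.18 0" --pt "0.06 -0.2 0" --pt "0.078 -0.205 0" --pt "0.078 -0.205 0" --yaw '[3, 5.3, 5.3, 5.3, 5.3, 5.3, 5.3, 5.3]'

```text
time_s: 21.83
ee_pos: [453.6, -320.9, 98.0]
ee_rot: [179.8, 0.0, 76.2]
force: [0.9, 0.1, -0.3]
gripper_width: 9.9
gripper_force: 15.0
```

send_rows --grip '[-1, -1, -1, -1, -1, -1]' --pt "0 0 -0.03" --pt "0 0 -0.06" --pt "0 0 -0.08" --pt "0 0 -0.085" --pt "0 0 -0.085" --pt "0 0 -0.085" --yaw '[0, 0, 0, 0, 0, 0]'

```text
time_s: 22.33
ee_pos: [450.7, -318.7, 14.2]
ee_rot: [180.0, 0.0, 76.3]
force: [-0.5, -0.3, 0.1]
gripper_width: 10.3
gripper_force: 15.0
```

```bash
python3 - <<'E'
from h import *
S=eyes.grab_frame('scene')
cv2.imwrite('pics/e7.png',cv2.resize(S['frame'][110:230,320:450,::-1],None,fx=5,fy=5,interpolation=cv2.INTER_CUBIC))
s=env.state();p=s['ee_pos'];print(p,s['ee_rot'])
z0=p[2]+33.5-2+6; a=np.radians(s['ee_rot'][2]);u=np.array([np.cos(a),np.sin(a)])
print(((proj(S,[(*(p[:2]+t*u),z0) for t in(57,43,-73)])-[320,110])*5).round().tolist())
E
```

```text
[ 451.26777314 -319.1190184    14.88713942] [1.79867328e+02 5.40890737e-02 7.62626090e+01]
[[244.0, 290.0], [261.0, 283.0], [394.0, 226.0]]
```

View pics/e7.png

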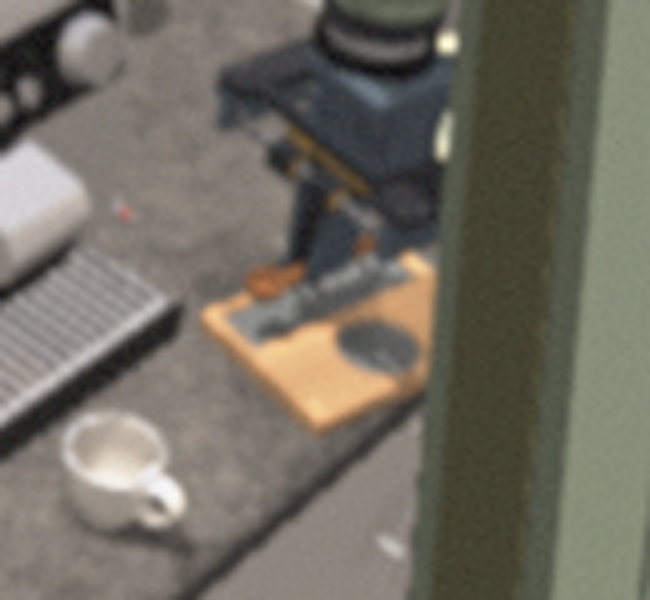

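The spoon bowl is at (267,281) against (261,283) expected, so the spoon sits about 4 mm towards its handle end. I correct half of it while lowering.

send_rows --grip '[-1, -1, -1, -1, -1, -1, -1, -1]' --pt "0 -0.004 0" --pt "0 -0.008 0" --pt "0 -0.008 -0.01" --pt "0 -0.008 -0.018" --pt "0 -0.008 -0.024" --pt "0 -0.008 -0.028" --pt "0 -0.008 -0.03" --pt "0 -0.008 -0.03" --yaw '[0.5, 0.5, 0.5, 0.5, 0.5, 0.5, 0.5, 0.5]'

```text
time_s: 23.05
ee_pos: [450.1, -326.2, -17.4]
ee_rot: [-179.9, -0.0, 76.8]
force: [-0.6, -0.1, 0.1]
gripper_width: 10.6
gripper_force: 15.0
```

send_rows --grip '[-1, -1, -1, -1]' --pt "0 -0.001 -0.001" --pt "0 -0.001 -0.0015" --pt "0 -0.001 -0.0015" --pt "0 -0.001 -0.0015" --yaw '[0, 0, 0, 0]'

```text
time_s: 23.38
ee_pos: [450.7, -327.7, -17.8]
ee_rot: [180.0, 0.0, 76.8]
force: [-0.2, -0.0, -0.2]
gripper_width: 10.8
gripper_force: 15.0
```

send_rows --grip '[-0.7, -0.6, -0.5, -0.4, -0.4, -0.4, -0.4, -0.4]' --pt "0 0 0" --pt "0 0 0" --pt "0 0 0" --pt "0 0 0" --pt "0 0 0" --pt "0 0 0.01" --pt "0 0 0.04" --pt "0 0 0.08" --yaw '[0, 0, 0, 0, 0, 0, 0, 0]'

```text
time_s: 24.05
ee_pos: [448.5, -326.1, 60.8]
ee_rot: [-179.6, -0.2, 76.8]
force: [1.1, 0.6, -0.3]
gripper_width: 27.2
gripper_force: 0.0
```

send_rows --grip '[0, 0.5, 1, 1, 1, 1, 1, 1]' --pt "-0.02 0 0.03" --pt "-0.04 0.02 0.03" --pt "-0.06 0.04 0.03" --pt "-0.07 0.07 0.03" --pt "-0.07 0.1 0.03" --pt "-0.07 0.13 0.03" --pt "-0.07 0.16 0.03" --pt "-0.07 0.19 0.03" --yaw '[-7, -14, -21, -28, -35, -42, -49, -56]'

```text
time_s: 24.72
ee_pos: [380.4, -137.7, 92.9]
ee_rot: [179.9, -0.1, 20.7]
force: [0.4, 0.4, -0.8]
gripper_width: 77.7
gripper_force: 0.0
```

send_rows --grip '[1, 1, 1, 1, 1, 1, 1, 1]' --pt "0.01 0.015 0" --pt "0.02 0.03 0" --pt "0.03 0.04 0" --pt "0.05 0.05 0" --pt "0.051 0.05 0" --pt "0.051 0.05 0" --pt "0.051 0.05 0" --pt "0.051 0.05 0" --yaw '[-7, -14, -21, -24, -24, -24, -24, -24]'

```text
time_s: 25.38
ee_pos: [430.6, -89.3, 92.1]
ee_rot: [180.0, 0.0, -2.9]
force: [0.7, -0.1, -1.1]
gripper_width: 91.1
gripper_force: 0.0
```

```bash
python3 - <<'E'
from h import *
T=eyes.grab_frame('top')
cv2.imwrite('pics/t2.png',cv2.resize(T['frame'][180:255,350:430,::-1],None,fx=7,fy=7,interpolation=cv2.INTER_CUBIC))
s=env.state();print(s['ee_pos'],s['ee_rot'],s['gripper_width'])
E
```

```text
[430.63943337 -89.32992787  92.04208528] [ 1.79991677e+02  3.86558508e-02 -2.96706021e+00] 91.31021018371169
```

View pics/t2.png

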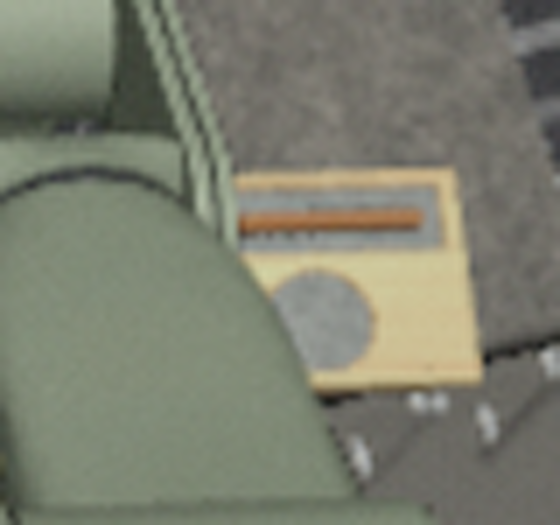

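The spoon lies straight in its recess: handle end (424,218), recess end (443,218), about an 8–10 mm gap as it should be. Next the cup.

send_rows --grip '[1, 1, 1, 1, 1, 1, 1, 1]' --pt "0 0.0015 -0.01" --pt "0 0.003 -0.03" --pt "0 0.003 -0.05" --pt "0 0.003 -0.07" --pt "0 0.003 -0.085" --pt "0 0.003 -0.095" --pt "0 0.003 -0.103" --pt "0 0.003 -0.103" --yaw '[0, 0, 0, 0, 0, 0, 0, 0]'

```text
time_s: 26.1
ee_pos: [430.1, -86.0, -12.1]
ee_rot: [-180.0, 0.2, -3.0]
force: [-0.1, 0.2, 0.4]
gripper_width: 91.6
gripper_force: 0.0
```

send_rows --grip '[0.5, 0.3, 0.1, 0.1, 0, 0, 0, 0]' --grip_force 15 --pt "0 0 0" --pt "0 0 0" --pt "0 0 0" --pt "0 0 0" --pt "0 0 0" --pt "0 0 0" --pt "0 0 0" --pt "0 0 0" --yaw '[0, 0, 0, 0, 0, 0, 0, 0]'

```text
time_s: 26.77
ee_pos: [432.0, -86.1, -10.6]
ee_rot: [180.0, -0.1, -2.9]
force: [-1.1, -1.1, 3.2]
gripper_width: 58.4
gripper_force: 15.0
```

send_rows --grip '[-0.2, -0.2, -0.2, -0.2, -0.2, -0.2, -0.2, -0.2]' --grip_force 25 --pt "0 0 0" --pt "0 0 0" --pt "0 0 0.005" --pt "0 0 0.015" --pt "0 0 0.03" --pt "0 0 0.045" --pt "0 0 0.06" --pt "0 0 0.06" --yaw '[0, 0, 0, 0, 0, 0, 0, 0]'

```text
time_s: 27.43
ee_pos: [433.2, -86.1, 51.0]
ee_rot: [180.0, -0.3, -3.0]
force: [0.5, -1.0, -1.1]
gripper_width: 57.8
gripper_force: 25.0
```

send_rows --grip '[-0.2, -0.2, -0.2, -0.2, -0.2, -0.2, -0.2, -0.2]' --pt "-0.025 0 0" --pt "-0.04 -0.025 0" --pt "-0.04 -0.06 0" --pt "-0.04 -0.1 0" --pt "-0.04 -0.14 0" --pt "-0.04 -0.18 0" --pt "-0.04 -0.215 0" --pt "-0.04 -0.238 0" --yaw '[0, -2, -4, -6, -8, -10.2, -10.2, -10.2]'

```text
time_s: 28.1
ee_pos: [391.1, -326.9, 48.0]
ee_rot: [180.0, 0.0, -13.3]
force: [1.1, 1.0, -0.1]
gripper_width: 57.9
gripper_force: 25.0
```

send_rows --grip '[-0.2, -0.2, -0.2, -0.2, -0.2]' --pt "0 0 0" --pt "0 0 -0.01" --pt "0 0 -0.025" --pt "0 0 -0.03" --pt "0 0 -0.03" --yaw '[0, 0, 0, 0, 0]'

```text
time_s: 28.52
ee_pos: [389.9, -321.3, 16.8]
ee_rot: [-179.8, 0.3, -13.1]
force: [0.0, 0.1, -1.4]
gripper_width: 57.9
gripper_force: 25.0
```

```bash
python3 - <<'E'
from h import *
S=eyes.grab_frame('scene')
cv2.imwrite('pics/e8.png',cv2.resize(S['frame'][110:220,330:450,::-1],None,fx=5,fy=5,interpolation=cv2.INTER_CUBIC))
s=env.state();p=s['ee_pos'];print(p,s['ee_rot'],s['gripper_width'])
zf=p[2]+33.5-23
print('foot,rim',((proj(S,[(*p[:2],zf),(*p[:2],zf+56)])-[330,110])*5).round().tolist())
E
```

```text
[ 390.71984724 -322.06899879   17.80415163] [-1.79905237e+02  1.71014449e-01 -1.30738027e+01] 58.1649011247869
foot,rim [[332.0, 330.0], [351.0, 267.0]]
```

View pics/e8.png

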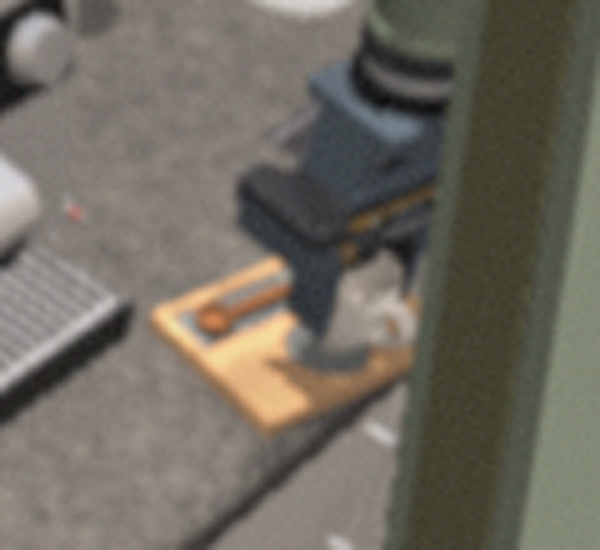

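The cup hangs upright over the round recess (foot near (335,340), rim at (230..)). The spoon bowl is at (215,318), inside its recess. I lower in small steps.

send_rows --grip '[-0.2, -0.2, -0.2, -0.2, -0.2, -0.2, -0.2]' --pt "0 0 -0.004" --pt "0 0 -0.008" --pt "0 0 -0.011" --pt "0 0 -0.013" --pt "0 0 -0.014" --pt "0 0 -0.014" --pt "0 0 -0.014" --yaw '[0, 0, 0, 0, 0, 0, 0]'

```text
time_s: 29.15
ee_pos: [391.6, -324.0, 5.0]
ee_rot: [180.0, -0.0, -13.1]
force: [-0.3, 0.2, -1.2]
gripper_width: 58.3
gripper_force: 25.0
```

send_rows --grip '[-0.2, -0.2, -0.2, -0.2, -0.2, -0.2, -0.2]' --pt "0.001 0 -0.001" --pt "0.001 0 -0.002" --pt "0.001 0 -0.003" --pt "0.001 0 -0.004" --pt "0.001 0 -0.005" --pt "0.001 0 -0.0055" --pt "0.001 0 -0.0055" --yaw '[0, 0, 0, 0, 0, 0, 0]'

```text
time_s: 29.73
ee_pos: [392.6, -323.9, -0.5]
ee_rot: [180.0, -0.0, -13.1]
force: [0.0, 0.5, -0.1]
gripper_width: 57.8
gripper_force: 25.0
```

send_rows --grip '[-0.2, -0.2, -0.2]' --pt "0 0 -0.0005" --pt "0 0 -0.001" --pt "0 0 -0.001" --yaw '[0, 0, 0]'

```text
time_s: 29.98
ee_pos: [393.0, -324.1, -0.7]
ee_rot: [180.0, -0.1, -13.1]
force: [-0.4, 0.7, 6.1]
gripper_width: 58.1
gripper_force: 25.0
```

Seated (6 N). I release and go up.

send_rows --grip '[0.3, 0.5, 0.7, 0.8, 0.8, 0.8, 0.8, 0.8]' --pt "0 0 0" --pt "0 0 0" --pt "0 0 0" --pt "0 0 0" --pt "0 0 0.005" --pt "0 0 0.03" --pt "0 0 0.06" --pt "0 0 0.1" --yaw '[0, 0, 0, 0, 0, 0, 0, 0]'

```text
time_s: 30.65
ee_pos: [391.0, -322.6, 97.8]
ee_rot: [-179.9, 0.3, -13.1]
force: [-0.2, -0.5, 0.4]
gripper_width: 82.2
gripper_force: 0.0
```

send_rows --grip '[0.8, 0.8, 0.8, 0.8, 0.8, 0.8, 0.8, 0.8]' --pt "0 0 0.03" --pt "-0.03 -0.03 0.06" --pt "-0.06 -0.06 0.06" --pt "-0.09 -0.09 0.06" --pt "-0.12 -0.12 0.06" --pt "-0.15 -0.15 0.06" --pt "-0.18 -0.19 0.06" --pt "-0.19 -0.21 0.06" --yaw '[0, 0, 0, 7, 14, 21, 28, 33]'

```text
time_s: 31.32
ee_pos: [210.3, -520.8, 159.0]
ee_rot: [-180.0, -0.0, 20.0]
force: [0.5, -0.8, -0.1]
gripper_width: 81.7
gripper_force: 0.0
```

```bash
python3 - <<'E'
from h import *
T=eyes.grab_frame('top');t=T['frame'][:,:,::-1]
a=cv2.resize(t[225:290,195:275],None,fx=5,fy=5,interpolation=cv2.INTER_CUBIC)
b=cv2.resize(t[190:255,355:435],None,fx=5,fy=5,interpolation=cv2.INTER_CUBIC)
c=cv2.resize(t[150:300,110:430],(640,240)) if 0 else None
cv2.imwrite('pics/fin.png',np.hstack([a,b]))
s=env.state();print(s['time_s'],s['ee_pos'])
E
```

```text
31.3667 [ 206.27231131 -528.04747635  158.75914233]
```

View pics/fin.png

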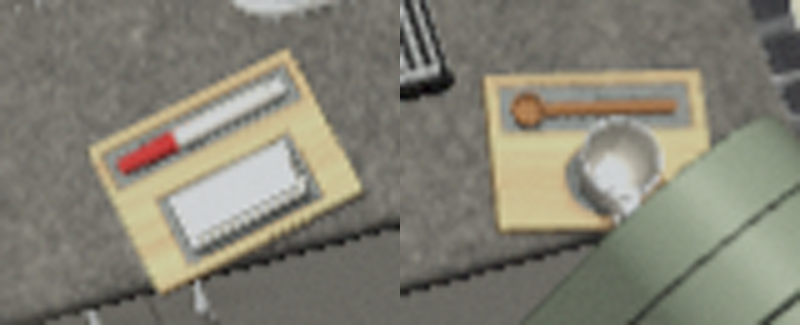

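```bash
python3 - <<'E'
from h import *
T=eyes.grab_frame('top')
A=lambda u:crop(u,5,195,225);B=lambda u:crop(np.array(u)-[400,0],5,355,190)
def loc(w,c,a):
    a=np.radians(a);return ((w-np.array(c))@np.array([[np.cos(a),-np.sin(a)],[np.sin(a),np.cos(a)]])).round(1).tolist()
b=((422.4,274.2),13.1);k=((415.7,-329),-13.2)
print('tray check',loc(ray(T,A([(288,50),(92,150),(163,292),(362,190)]),14),*b))
print('marker ends',loc(ray(T,A([(119,166),(289,88)]),18),*b))
print('eraser top',loc(ray(T,A([(165,200),(290,140),(304,176),(198,238)]),42),*b))
print('tray',loc(ray(T,B([(487,76),(698,70),(500,230)]),14),*k))
print('spoon ends',loc(ray(T,B([(510,108),(677,105)]),16),*k))
print('cup rim L,R,top centre',loc(ray(T,B([(578,165),(663,160),(620,162)]),66),*k))
E
```

```text
tray check [[60.6, -82.8], [60.3, 80.0], [-59.7, 80.7], [-60.9, -81.3]]
marker ends [[38.8, 67.8], [32.7, -69.5]]
eraser top [[-6.8, 49.9], [-9.7, -49.8], [-38.4, -46.4], [-43.0, 41.5]]
tray [[63.3, 80.4], [62.5, -82.8], [-60.4, 83.5]]
spoon ends [[35.8, 66.0], [33.7, -62.2]]
cup rim L,R,top centre [[-28.7, 32.4], [-27.1, -30.7], [-27.5, 1.2]]
```

All within tolerance: marker at (36,-1), eraser at (-25,-1), spoon at (35,2) and cup at (-27,1), in tray coordinates. Handing in.

```bash
python3 -c "
from workcell import env
print(env.job_done())"
```

```text
the job is handed in; nothing more can be done
None
```

Both kits are made up and handed in at about 31 s, all four things within tolerance by my last top-camera check. I didn't re-measure the mug and pen at the end, the judge's result wasn't shown, and I viewed 15 pictures, one over the limit of 14.

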